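# Load the bench tumbler and hold its sprung cover shut

### The job

Load the bench tumbler: first lift the loading tray by its bar to tip all four wooden knobs into the hopper, and let the tray back down. Then turn the wing fastener on the front ledge until it lines up with the slot in the sprung cover, and after that push the cover down over the fastener, fully shut and flush on the frame. Finish while still pressing it shut, for it springs open when let go, and leave everything else on the bench where it is.

Things in the scene. Friction and masses are not known exactly. Their poses are not given: they have to be found in the camera images.
- tumbler: bench tumbler, a grey steel machine fixed to the bench, turned up to 0.25 rad. Origin: centre of its underside. Its x runs from front (near the robot) to rear, y to its left, z up. Frame x -120 to +105 mm, y -110 to +110, top 120 mm above the bench, with a flat ledge in front (x -120 to -60) and one at the rear; motor on the +y side out to y +181, 97 mm high
- tray (a joint): angle of the steel loading tray hinged on the tumbler's -y side, rad: 0 = level on its stop, grows as the outer (-y) end is lifted, limit 1.5. 100 mm wide, walls 27 mm on two sides and outer end, open towards the hopper. At about 1.2 rad everything slides into the hopper. 0.3 kg; it falls back to 0 when let go
- tray_hinge (a point): point on the tray's hinge axis (the axis runs along the tumbler's x), half-way along the tray, 95 mm above the bench
- tray_bar (a point): centre of the tray's lifting bar: round, 10 mm thick, 90 mm long, parallel to the hinge, held by an arm at each end, 165 mm out from the hinge axis and level with it. 50 mm are open between bar and tray wall, 60 mm or more under the bar. It can be pinched from above and rolls between the fingers as the tray tips
- fastener (a joint): angle of the wing fastener, rad: 0 = wing along the tumbler's x axis, in line with the slot of the shut cover; positive = counter-clockwise from above. It starts at 0.9 to 1.45 and must be turned clockwise; range -0.5 to 1.6, so nothing stops it at 0. It stays where it is left (0.04 N m of friction)
- wing (a point): centre of the fastener's wing, an upright steel plate 32 mm long, 8 mm thick and 24 mm high (from 14 to 38 mm above the front ledge) on an upright stem at its middle, the turning axis; this point is 26 mm above the ledge. The point's x axis runs along the wing's length
- cover (a joint): angle of the cover, rad: 0 = shut flat on the frame (a stop), grows as it opens upward; starts at 1.38 to 1.52 (limit 1.57). A spring drives it open: pushing it down takes up to 1.2 N m about the hinge, keeping it shut 0.6 to 1.2 N m; let go, it springs open. If the wing is not in line with the slot, the cover lands on the wing and stays about 0.2 rad open
- cover_hinge (a point): middle of the cover's hinge axis, which runs along the tumbler's y on the rear ledge, 122 mm above the bench; it lies in the cover's underside, which runs 215 mm from here towards the tumbler's front when shut. The point turns with the cover: -x runs from hinge to free edge, +z is the outer face (up when shut, away from the robot when open)
- cover_slot (a point): centre of the slot in the aluminium cover, on the outer face, 175 mm from the hinge. Cover 215 mm long, 200 wide, 5 thick; slot 44 mm along the cover, 18 wide: the wing passes through when in line and then stands 31 mm out of the shut cover. The outer face between slot and hinge is plain and free to press on
- knob0_center (a point): turned wooden drawer knob, 30 mm across and 28 mm tall, 14 to 28 g; this is its centre. It starts in the loading tray
- knob1_center (a point): turned wooden drawer knob, 30 mm across and 28 mm tall, 14 to 28 g; this is its centre. It starts in the loading tray
- knob2_center (a point): turned wooden drawer knob, 30 mm across and 28 mm tall, 14 to 28 g; this is its centre. It starts in the loading tray
- knob3_center (a point): turned wooden drawer knob, 30 mm across and 28 mm tall, 14 to 28 g; this is its centre. It starts in the loading tray
- board_mid (a point): round wooden board, 210 mm across, 22 mm thick, lying flat on the left of the bench (a bystander; this point is at its middle)
- sander_mid (a point): blue palm sander, 104 mm tall, standing on the round board (a bystander; this point is at its middle)
- sandblock_mid (a point): cork sanding block 50 x 90 x 30 mm lying in front of the tumbler, to the left (a bystander; this point is at its middle)
- pliers_mid (a point): pliers with red grips, about 150 mm long, 22 mm high, lying in front of the loading tray, to the right (a bystander; this point is at its middle)
- driver_mid (a point): screwdriver lying to the right of the tumbler, under 35 mm high (a bystander; this point is at its middle)
- jar_mid (a point): closed jar, 68 mm across, 85 mm tall, standing behind and to the right of the tumbler (a bystander; this point is at its middle)
- glue_mid (a point): white glue bottle with orange cap, 60 mm across, 170 mm tall, standing behind and to the left (a bystander; this point is at its middle)
- hopper (a point): centre of the hopper's inner floor, 30 mm above the bench. The hopper is open at the top, 130 mm along the tumbler's x, 200 mm along y; its walls reach 120 mm above the bench, but only 80 mm on the -y side, where the tray tips in
Mind the look-alikes: they are no part of the job. Leave any purple look-alike of the part that bears knob1_center alone.

How it is judged:
On the way, in this order (a step that is already met when the one before it is completed fails the run):
1. all four knobs lie in the hopper (z of each of knob0_center, knob1_center, knob2_center, knob3_center in the frame of tumbler below 0.085 m and x of knob0_center in the frame of tumbler between -0.065 and 0.075 m and y of knob0_center in the frame of tumbler between -0.105 and 0.105 m and x of knob1_center in the frame of tumbler between -0.065 and 0.075 m and y of knob1_center in the frame of tumbler between -0.105 and 0.105 m and x of knob2_center in the frame of tumbler between -0.065 and 0.075 m and y of knob2_center in the frame of tumbler between -0.105 and 0.105 m and x of knob3_center in the frame of tumbler between -0.065 and 0.075 m and y of knob3_center in the frame of tumbler between -0.105 and 0.105 m), for 0.2 s.
2. the wing fastener is lined up with the slot (value of joint fastener between -0.2 and 0.2 rad), for 0.3 s.
3. the cover is pressed shut on the frame by the robot (value of joint cover below 0.025 rad and contact force between any of the fingers, the arm and cover above 1 N), for 0.3 s.
At the end, for the whole second after the job is handed in: The robot is still pressing the cover (over 1 N) and it is shut to within 0.025 rad (5 mm at its free edge), the wing is within 0.2 rad of the slot's direction, all four knobs are inside the hopper below its rim, and the tray is back down (within 0.2 rad) (all of step 1 and all of step 2 and all of step 3 and value of joint tray below 0.2 rad); the arm keeps its last pose, push and grip.
It fails at once if a bystander on the bench is moved by more than 40 mm (distance of any of board_mid, sander_mid, sandblock_mid, pliers_mid, driver_mid, jar_mid, glue_mid from where it was at the start of the episode above 0.04 m).
It also fails if it takes over 72 s, if anything falls off the work surface, if the arm or the gripper's body presses on something with over 40 N, if the wrist force passes 120 N, or if a joint passes its speed limit or range.

### The arm

A 6-joint arm with a two-finger parallel gripper is mounted at the origin on the work surface. World frame = base frame: x ahead of the robot, y to its left, z up, the work surface at z = 0. Lengths are in m, angles in rad, forces in N, time in s.
With the tool pointing down it reaches from about 0.25 to 0.775 m from the base axis. Payload 4 kg.
Tool frame: the origin (TCP) lies between the finger pads; the fingertips stand 14 mm ahead of it and the grasp point (between the pads) lies 5 mm behind it; z points along the fingers, y is the line along which they close (so a half turn about z gives the same grasp; the last joint's range is limited). The gripper opens to 94 mm and grips with 3 to 60 N. Pads are 16 mm wide; open, the fingers measure 119 mm over their backs; the gripper's body (75 mm by 177 mm) begins 78 mm behind the grasp point.
Start: joints at [1.094, 0.087, 1.371, -0, 1.684, -0.103], TCP at [0.201, 0.512, 0.22] pointing down, gripper open.
Joint ranges: [-3.1, 3.1], [-0.76, 2.03], [0.27, 2.55], [-1.08, 4.22], [0.17, 2.65], [-2.57, 2.57]. Speed limits (rad/s): [2.79, 2.79, 3.14, 3.14, 3.14, 3.14].

### API

Orientations are given as [roll, pitch, yaw] about the fixed x, y, z axes, in that order (R = Rz(yaw) Ry(pitch) Rx(roll)).
In Python, from bench import robot, snapshot gives the robot as it stands.
- The arm moves only by the tool carry_out, never from a script. Its argument "motion" is text: rows parted by semicolons, each of 4 numbers parted by spaces: the shift along the tool's x, y, z each as a share of 0.15 m, from -1 to 1, then the turn about the tool's z as a share of 180 degrees, from -1 to 1. A call has exactly 8 rows; each row is the pose to reach, as a shift and turn from the pose commanded when the call began, along the tool's axes at that moment, turning the shorter way round; what a row does not reach only later rows make up. A row lasts 1/10 s, in which the tool goes at most 50 mm and 8.59 degrees, less where a joint would pass 70% of its speed; a pose out of reach is approached as far as the arm can. A call with a number of a shift or a turn outside -1 to 1 is refused whole. A call with a gripper value outside its range is refused whole. "grip" is the opening, from -1 (shut) to 1 (fully open), set as the call begins (left out, the last holds). The fingers move at their own pace and stop on an object; the grip force is fixed at half the most. Time passes only in rows, so rows that repeat a pose let the fingers close, or fill a call up. It gives the time, the measured TCP pose, the force, the opening and the grip force at its end, in the units of the state.
- robot.get_obs(): the state, without advancing time (a new reading comes with each control period).
- snapshot(name): name is "side" or "top" or "wrist"; returns a dict with "image" (480x640x3 uint8, red, green, blue), "fx", "fy", "cx", "cy" (pixels), "pose" (4x4, takes a point from camera to world coordinates); the wrist camera has in their place "hand_eye" (4x4, takes a point from camera to tool coordinates, whose origin is the TCP and whose axes are the flange's). Camera axes: x right, y up, looking along -z (the intrinsics and any distortion apply to the point x, -y, -z); pixel columns grow to the right and rows downward; lengths in m; the calibration is good to about 2 mm. A picture is of the moment at which its call begins: read the wrist's pose just before it. There is no depth.
- robot.close_job(): hands the job in; it is judged then, once.
The state is a dict: "time": time; "joint_positions": joint angles; "qvel": joint speeds; "joint_torque": joint torques, N m; "tool_pos": TCP position; "ee_rot": TCP orientation; "wrist_force": force on the tool from outside, world axes, zero at the start; "wrist_torque": the same for the moment, N m; "width": finger opening in m; "finger_force": force on a finger pad.
Only numpy, scipy, OpenCV 4.12 (cv2) and the standard library are available. Lean on these libraries where they do the work, as an engineer would, in place of code of your own. Each camera call takes 0.05 s, during which the arm holds its last target. There are 200 camera calls.

## Working session

There is one attempt and no reset: what is moved stays moved. The work goes in short steps, Python scripts to look and compute and a tool call to move; the robot and the scene stay as the last step left them, time stands still between calls to the robot, and variables do not carry over. Pictures are saved under pics/ and viewed, at most 10 in all, crops included, and the job is handed in when it is done.

Besides the shell and the picture viewer there is one more tool, called after "Request:" by a JSON object that holds its "fn" and its "kwargs", one argument or row to a line. carry_out: Moves the arm, as the interface text tells. Shift numbers are shares of 0.15 m and turn numbers shares of 180 degrees, none past 1 either way. Its arguments: {"type":"object","properties":{"motion":{"type":"string"},"grip":{"type":"number"}},"required":["motion"]}

```bash
ls; mkdir -p pics
python3 - <<'E'
from bench import robot, snapshot
import cv2
o=robot.get_obs(); print(o)
for n in("side","top"):
    s=snapshot(n); cv2.imwrite(f"pics/{n}0.png",s["image"][:,:,::-1]); print({k:v for k,v in s.items() if k!="image"})
E
```

```text
pics
{'time': 0.0, 'joint_positions': array([ 1.09389886e+00,  8.79572614e-02,  1.37223375e+00,  2.33393181e-05,
        1.68357536e+00, -1.03092231e-01]), 'qvel': array([-1.50871283e-03,  3.60465034e-04,  8.34726636e-05,  1.48018101e-04,
        8.19235237e-04,  1.04312376e-04]), 'joint_torque': array([ 8.11303125e-04, -3.40192223e+01, -3.02426398e+01,  7.16810720e-02,
        3.31676728e-02, -1.58115749e-04]), 'tool_pos': array([0.20059824, 0.51157116, 0.2183133 ]), 'ee_rot': array([-3.13943287e+00, -2.46769665e-04,  2.76778975e+00]), 'wrist_force': array([ 0.25474952, -0.36923839,  0.35858922]), 'wrist_torque': array([-2.83523816e-02, -2.36506348e-02, -8.05412085e-05]), 'finger_force': 0.0, 'width': 0.09373466024266475}
{'fx': 623.9482391742525, 'fy': 623.9482391742525, 'cx': 321.92630434018065, 'cy': 240.570051907285, 'pose': array([[ 8.78350306e-01,  2.97749670e-01, -3.73959722e-01,
         2.42365993e-02],
       [-4.78016975e-01,  5.45939476e-01, -6.88076929e-01,
        -8.86640124e-01],
       [-7.15303882e-04,  7.83131677e-01,  6.21855502e-01,
         9.19194440e-01],
       [ 0.00000000e+00,  0.00000000e+00,  0.00000000e+00,
         1.00000000e+00]])}
{'fx': 556.3365724195567, 'fy': 556.3365724195567, 'cx': 326.0248193085014, 'cy': 239.31717013956955, 'pose': array([[ 8.23405393e-02,  9.75970530e-01, -2.01746275e-01,
         2.40063794e-01],
       [-9.96603996e-01,  8.04905182e-02, -1.73710108e-02,
         5.09591889e-03],
       [-7.14932344e-04,  2.02491483e-01,  9.79283763e-01,
         1.48211617e+00],
       [ 0.00000000e+00,  0.00000000e+00,  0.00000000e+00,
         1.00000000e+00]])}
```

View pics/side0.png

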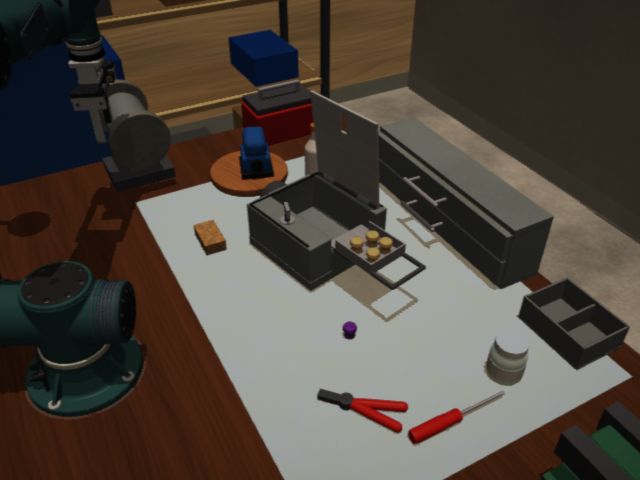

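View pics/top0.png

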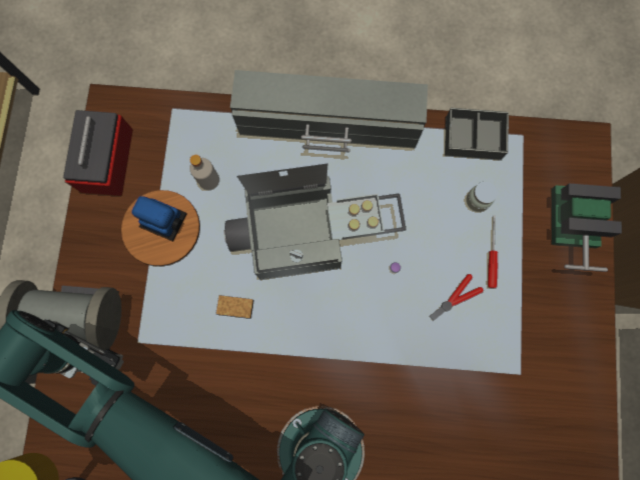

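Side view: tumbler around (315,230), fastener at (287,212), tray knobs around (372,245), bar about (405,265), purple look-alike at (349,329). Top view: tumbler around (292,235), wing (296,255), bar about (402,213), purple knob (395,267). I'll enlarge both for measurement.

Run:
```python
import cv2,numpy as np
a=cv2.imread("pics/top0.png")[155:285,220:420]; b=cv2.imread("pics/side0.png")[85:295,235:435]
a=cv2.resize(a,None,fx=4,fy=4,interpolation=cv2.INTER_CUBIC)
a=cv2.convertScaleAbs(a,alpha=1.5,beta=20)
b=cv2.convertScaleAbs(cv2.resize(b[:150+60],None,fx=2.85,fy=2.85,interpolation=cv2.INTER_CUBIC),alpha=1.5,beta=20)
cv2.imwrite("pics/a.png",a); cv2.imwrite("pics/b.png",b); print(a.shape,b.shape)
```

```text
(520, 800, 3) (598, 570, 3)
```

View pics/a.png

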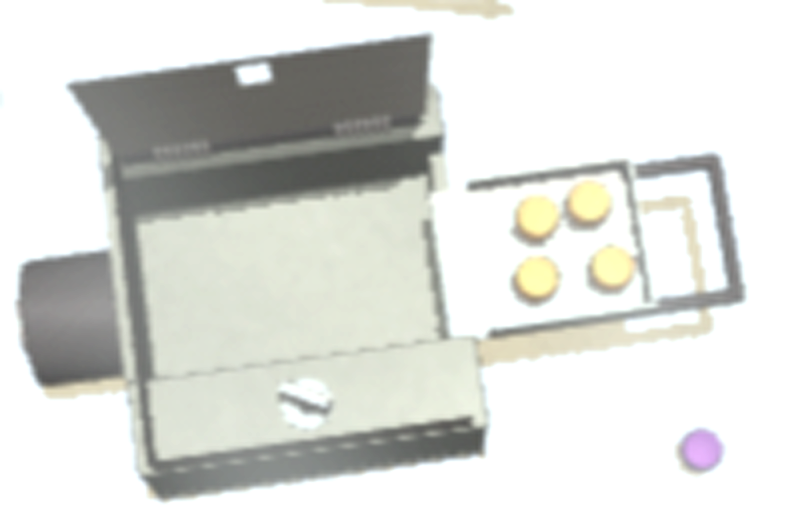

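View pics/b.png

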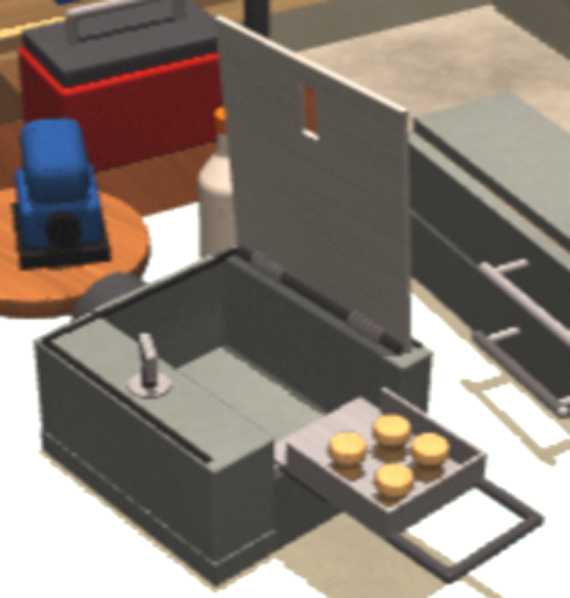

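Crop a: front ledge corners (148,462)/(483,425), rear right corner (441,95), bar (717,157)–(740,300), wing (282,387)–(328,410), cover edge (68,85)–(431,36). Crop b: corners (37,343), (215,462), (432,350), base (215,583), bar ends (542,520)/(450,577), slot (310,110).

```bash
cat > h.py <<'E'
import numpy as np
from scipy.optimize import least_squares
CAM=dict(side=(623.948,321.926,240.570,np.array([[8.78350306e-01,2.97749670e-01,-3.73959722e-01,2.42365993e-02],[-4.78016975e-01,5.45939476e-01,-6.88076929e-01,-8.86640124e-01],[-7.15303882e-04,7.83131677e-01,6.21855502e-01,9.19194440e-01]])),
top=(556.3366,326.0248,239.3172,np.array([[8.23405393e-02,9.75970530e-01,-2.01746275e-01,2.40063794e-01],[-9.96603996e-01,8.04905182e-02,-1.73710108e-02,5.09591889e-03],[-7.14932344e-04,2.02491483e-01,9.79283763e-01,1.48211617e+00]])))
def proj(c,p):
    f,cx,cy,T=CAM[c]; q=T[:,:3].T@(np.asarray(p)-T[:,3]); return np.array([cx+f*q[0]/-q[2],cy-f*q[1]/-q[2]])
def onplane(c,uv,z):
    f,cx,cy,T=CAM[c]; d=T[:,:3]@np.array([(uv[0]-cx)/f,-(uv[1]-cy)/f,-1]); return T[:,3]+d*(z-T[2,3])/d[2]
def W(v,p):
    c,s=np.cos(v[2]),np.sin(v[2]); return np.array([v[0]+c*p[0]-s*p[1],v[1]+s*p[0]+c*p[1],p[2]])
a=lambda u,v:("top",(220+u/4,155+v/4)); b=lambda u,v:("side",(235+u/2.85,85+v/2.85))
E
cat > fit.py <<'E'
from h import *
def pts(v):
    x,y,th,cv,xh,by,tx,wx,wy=v; C=lambda r,yy:(xh-r*np.cos(cv),yy,.122+r*np.sin(cv))
    A,B,D=(-.12,.11,.12),(-.12,-.11,.12),(.105,-.11,.12)
    return [(a(148,462),A),(a(483,425),B),(a(441,95),D),(a(717,157),(tx+.045,by,.095)),(a(740,300),(tx-.045,by,.095)),
    (a(68,85),C(.215,.1)),(a(431,36),C(.215,-.1)),(a(254,73),C(.175,0)),(a(305,397),(wx,wy,.146)),
    (b(37,343),A),(b(215,462),B),(b(432,350),D),(b(215,583),(-.12,-.11,0)),(b(542,520),(tx+.045,by,.095)),(b(450,577),(tx-.045,by,.095)),
    (b(217,17),C(.215,.1)),(b(411,112),C(.215,-.1)),(b(310,110),C(.175,0)),(b(147,360),(wx,wy,.146))]
def res(v): return np.concatenate([proj(c,W(v,p))-np.array(uv) for (c,uv),p in pts(v)])
r=least_squares(res,[.5,.05,0,1.45,.085,-.28,0,-.09,0],loss="soft_l1"); v=r.x
print(np.round(v,4)); print(np.round(res(v).reshape(-1,2),1).tolist())
for n,p in dict(bar=(v[6],v[5],.095),hinge=(v[6],v[5]+.165,.095),wing=(v[7],v[8],.146),slotshut=(v[4]-.175,0,.127)).items(): print(n,np.round(W(v,p),4))
for e in [(282,387),(328,410)]: print("wing",onplane(*a(*e),.158))
for e in [(141,338),(153,357)]: print("wing side",onplane(*b(*e),.158))
for k in[(538,216),(588,202),(537,277),(612,267)]: print("knob",onplane(*a(*k),.12))
print("purple",onplane(*a(702,450),.02))
E
python3 fit.py
```

```text
[ 0.5648  0.1184  0.2095  1.41    0.0941 -0.2825 -0.0086 -0.095  -0.0023]
[[-3.5, 1.2], [1.1, -0.7], [-0.1, -4.2], [0.4, 0.4], [-0.0, -1.7], [0.1, -1.4], [1.2, -0.3], [0.6, -1.0], [0.7, 0.0], [-1.1, -3.7], [-0.7, 1.7], [1.6, -0.9], [0.0, 2.6], [-0.8, 0.2], [0.1, -0.1], [-0.7, 0.1], [-3.9, 0.2], [-0.5, -0.3], [-0.3, -1.2]]
bar [ 0.6152 -0.1598  0.095 ]
hinge [0.5809 0.0016 0.095 ]
wing [0.4724 0.0963 0.146 ]
slotshut [0.4857 0.1015 0.127 ]
wing [0.47517493 0.11171057 0.158     ]
wing [0.4634104  0.08269661 0.158     ]
wing side [0.47253587 0.10435799 0.158     ]
wing side [0.46968699 0.07833348 0.158     ]
knob [ 0.60461161 -0.03605415  0.12      ]
knob [ 0.61634024 -0.06693503  0.12      ]
knob [ 0.56506272 -0.03827928  0.12      ]
knob [ 0.57538363 -0.08483535  0.12      ]
purple [ 0.48027775 -0.15913906  0.02      ]
```

```bash
cat > plan.py <<'E'
import sys,numpy as np
from scipy.spatial.transform import Rotation as R
def plan(p,rpy,tp,tyaw,n):
    """n calls from pose to target, printing end-row shares of each call"""
    p=np.array(p,float); Rm=R.from_euler('xyz',rpy); tp=np.array(tp)
    RT=R.from_euler('xyz',[np.pi,0,tyaw])
    for i in range(n):
        k=n-i; d=Rm.inv().apply((tp-p)/k)/.15
        t=(Rm.inv()*RT).as_rotvec()[2]/k
        print(np.round(d,3),"turn",round(t/np.pi,4), "max mm",round(np.abs(d).max()*150))
        p=p+(tp-p)/k; Rm=Rm*R.from_rotvec([0,0,t])
if __name__=="__main__":
    from bench import robot
    o=robot.get_obs(); x=list(map(float,sys.argv[1:]))
    print(round(o["time"],2),np.round(o["tool_pos"],4),np.round(o["ee_rot"],3),np.round(o["joint_positions"],2),np.round(o["wrist_force"],1),round(o["width"],4))
    if x: plan(o["tool_pos"],o["ee_rot"],x[:3],x[3],int(x[4]))
E
python3 plan.py .40 -.06 .30 .21 4; python3 -c "
from bench import snapshot
s=snapshot('wrist');print({k:v for k,v in s.items() if k!='image'})"
```

```text
0.1 [0.2006 0.5116 0.2184] [-3.14  -0.     2.768] [ 1.09  0.09  1.37 -0.    1.68 -0.1 ] [ 0.3  0.9 -0.4] 0.0938
[-0.657 -0.766 -0.135] turn 0.2035 max mm 115
[-0.984 -0.222 -0.135] turn 0.2035 max mm 148
[-0.923  0.409 -0.135] turn 0.2035 max mm 138
[-0.496  0.879 -0.135] turn 0.2035 max mm 132
{'fx': 351.32032664558693, 'fy': 351.32032664558693, 'cx': 320.14801861278505, 'cy': 240.3336510355145, 'hand_eye': array([[-2.80169231e-04,  9.61576545e-01,  2.74536828e-01,
         7.93002867e-02],
       [ 9.99998494e-01,  7.39694644e-04, -1.57029647e-03,
         5.40856855e-04],
       [-1.71303367e-03,  2.74535974e-01, -9.61575304e-01,
        -1.65920779e-01],
       [ 0.00000000e+00,  0.00000000e+00,  0.00000000e+00,
         1.00000000e+00]])}
```

Request:
{"fn": "carry_out", "kwargs": {
  "motion": "-.2 -.24 -.04 .05; -.4 -.48 -.08 .1; -.6 -.7 -.12 .15; -.66 -.77 -.14 .2; -.66 -.77 -.14 .2; -.66 -.77 -.14 .2; -.66 -.77 -.14 .2; -.66 -.77 -.14 .2"
}}

```text
time: 0.95
tool_pos: [0.2503, 0.3691, 0.2399]
ee_rot: [-3.14, 0.0, 2.142]
wrist_force: [-0.5, 0.1, -0.3]
width: 0.0936
finger_force: 0.0
```

```bash
python3 plan.py .45 -.06 .30 .21 3
```

```text
0.95 [0.2503 0.3691 0.2399] [-3.14   0.     2.142] [ 0.85 -0.15  1.56  0.    1.73  0.28] [-0.5  0.1 -0.3] 0.0936
[-1.042 -0.143 -0.133] turn 0.205 max mm 156
[-0.919  0.512 -0.133] turn 0.205 max mm 138
[-0.428  0.961 -0.133] turn 0.205 max mm 144
```

Request:
{"fn": "carry_out", "kwargs": {
  "motion": "-.3 -.05 -.05 .04; -.6 -.1 -.1 .08; -.9 -.14 -.13 .12; -1 -.14 -.13 .16; -1 -.14 -.13 .2; -1 -.14 -.13 .205; -1 -.14 -.13 .205; -1 -.14 -.13 .205"
}}

```text
time: 1.75
tool_pos: [0.3136, 0.2312, 0.2597]
ee_rot: [-3.141, 0.0, 1.499]
wrist_force: [0.1, -0.2, -0.4]
width: 0.0938
finger_force: 0.0
```

Request:
{"fn": "carry_out", "kwargs": {
  "motion": "-.3 .15 -.05 .04; -.6 .3 -.1 .08; -.85 .45 -.13 .12; -.92 .51 -.13 .16; -.92 .51 -.13 .2; -.92 .51 -.13 .205; -.92 .51 -.13 .205; -.92 .51 -.13 .205"
}}

```text
time: 2.55
tool_pos: [0.3796, 0.0879, 0.2795]
ee_rot: [-3.142, -0.0, 0.855]
wrist_force: [1.0, 0.1, 0.6]
width: 0.0942
finger_force: 0.0
```

```bash
python3 plan.py .45 -.06 .30 .21 1
```

```text
2.55 [0.3796 0.0879 0.2795] [-3.142 -0.     0.855] [ 0.08 -0.28  1.59  0.    1.83  0.8 ] [1.  0.1 0.6] 0.0942
[-0.436  1.001 -0.137] turn 0.2054 max mm 150
```

Request:
{"fn": "carry_out", "kwargs": {
  "motion": "-.15 .3 -.05 .04; -.3 .6 -.1 .08; -.4 .9 -.13 .12; -.44 1 -.14 .16; -.44 1 -.14 .2; -.44 1 -.14 .205; -.44 1 -.14 .205; -.44 1 -.14 .205"
}}

```text
time: 3.35
tool_pos: [0.449, -0.0605, 0.3006]
ee_rot: [3.142, -0.0, 0.211]
wrist_force: [0.1, -0.9, -0.1]
width: 0.094
finger_force: 0.0
```

```bash
python3 plan.py
python3 - <<'E'
from bench import robot,snapshot
import cv2,numpy as np
o=robot.get_obs(); s=snapshot("wrist")
np.savez("w1.npz",p=o["tool_pos"],r=o["ee_rot"],he=s["hand_eye"])
cv2.imwrite("pics/w1.png",cv2.convertScaleAbs(s["image"][:,:,::-1],alpha=1.3,beta=10))
E
```

```text
3.35 [ 0.449  -0.0605  0.3006] [ 3.142 -0.     0.211] [-0.26 -0.13  1.43  0.    1.85  1.1 ] [ 0.1 -0.9 -0.1] 0.094
```

View pics/w1.png

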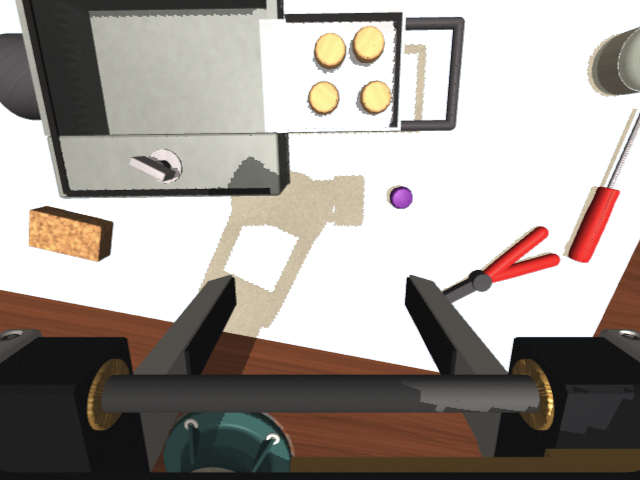

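Wrist view: bar along column ~456 from (459,22) to (452,126); wing top from (133,160) to (172,178), its base disc at (166,166); ledge front corners about (62,196) and (285,192); purple knob (401,198) and pliers stay clear.

```bash
cat >> h.py <<'E'
from scipy.spatial.transform import Rotation as R
def addwrist(name,f):
    d=np.load(f); T=np.eye(4); T[:3,:3]=R.from_euler('xyz',d["r"]).as_matrix(); T[:3,3]=d["p"]
    CAM[name]=(351.32,320.148,240.334,(T@d["he"])[:3])
E
cat > q.py <<'E'
from h import *
addwrist("w1","w1.npz")
Q=lambda n,u,v,z: print(n,np.round(onplane("w1",(u,v),z),4))
e=[onplane("w1",p,.095) for p in((459,22),(452,126))]; d=e[0]-e[1]
print("bar",e,"mid",(e[0]+e[1])/2,"yaw",np.arctan2(d[1],d[0]),"len",np.hypot(*d[:2]))
Q("FL",62,196,.12);Q("FR",285,192,.12)
Q("ledge inner L",52,135,.12);Q("ledge inner R",278,134,.12)
Q("disc",166,166,.122);Q("wing end",131,160,.158);Q("wing end",170,178,.158)
Q("tray outer wall top c",403,12,.12);Q("tray outer wall low",398,130,.12)
Q("purple",401,198,.015); Q("pliers",445,298,.02)
for p in((331,48),(369,42),(324,96),(376,96)):Q("knob",*p,.12)
E
python3 q.py
```

```text
bar [array([ 0.65931569, -0.1475058 ,  0.095     ]), array([ 0.56954048, -0.16971929,  0.095     ])] mid [ 0.61442809 -0.15861255  0.095     ] yaw 0.2425626586847007 len 0.09248257311996333
FL [0.4228 0.1961 0.12  ]
FR [ 0.473  -0.0193  0.12  ]
ledge inner L [0.4799 0.2061 0.12  ]
ledge inner R [ 0.5255 -0.0028  0.12  ]
disc [0.474  0.0971 0.122 ]
wing end [0.4784 0.1123 0.158 ]
wing end [0.4701 0.0781 0.158 ]
tray outer wall top c [ 0.6477 -0.0907  0.12  ]
tray outer wall low [ 0.5527 -0.1127  0.12  ]
purple [ 0.4801 -0.1599  0.015 ]
pliers [ 0.359  -0.2559  0.02  ]
knob [ 0.6073 -0.0359  0.12  ]
knob [ 0.619  -0.0677  0.12  ]
knob [ 0.5672 -0.0382  0.12  ]
knob [ 0.5772 -0.0849  0.12  ]
```

```bash
python3 plan.py .600 -.162 .18 .228 1
```

```text
3.4 [ 0.449  -0.0605  0.3006] [ 3.142 -0.     0.211] [-0.26 -0.13  1.43  0.    1.85  1.1 ] [ 0.6  0.6 -0.5] 0.0939
[0.843 0.872 0.804] turn -0.0056 max mm 131
```

Request:
{"fn": "carry_out", "kwargs": {
  "motion": ".1 .3 .1 0; .3 .6 .2 0; .55 .872 .4 -.005; .75 .872 .6 -.0056; .843 .872 .804 -.0056; .843 .872 .804 -.0056; .843 .872 .804 -.0056; .843 .872 .804 -.0056",
  "grip": "-.25"
}}

```text
carry_out: Invalid argument: grip='-.25' is not valid JSON
```

```bash
python3 plan.py .600 -.162 .09 .228 1;  python3 - <<'E'
from bench import robot,snapshot
import cv2,numpy as np
s=snapshot("wrist")
cv2.imwrite("pics/w2.png",cv2.convertScaleAbs(s["image"][:,:,::-1],alpha=1.3,beta=10))
E
```

```text
3.4 [ 0.449  -0.0605  0.3006] [ 3.142 -0.     0.211] [-0.26 -0.13  1.43  0.    1.85  1.1 ] [ 0.6  0.6 -0.5] 0.0939
[0.842 0.872 1.404] turn -0.0056 max mm 211
```

View pics/w2.png

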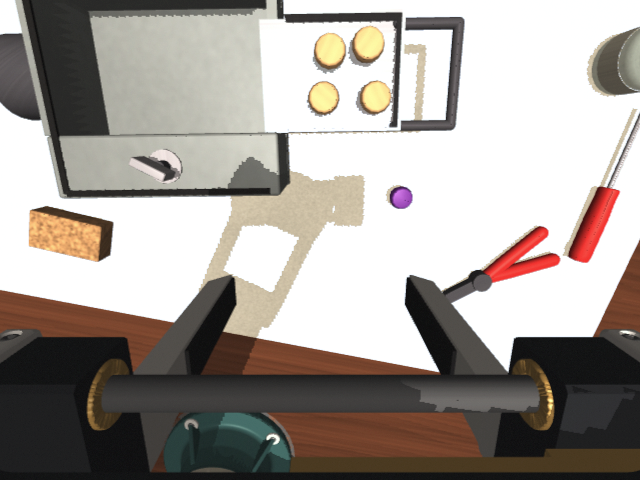

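The move was refused (grip format), so the view is unchanged: bar still at column ~456. I'll repeat the move.

Request:
{"fn": "carry_out", "kwargs": {
  "motion": ".1 .3 .1 0; .3 .6 .2 0; .55 .872 .4 -.005; .75 .872 .6 -.0056; .843 .872 .804 -.0056; .843 .872 .804 -.0056; .843 .872 .804 -.0056; .843 .872 .804 -.0056",
  "grip": -0.25
}}

```text
time: 4.25
tool_pos: [0.6002, -0.1632, 0.1828]
ee_rot: [3.139, -0.003, 0.226]
wrist_force: [-0.4, 0.4, 0.5]
width: 0.0361
finger_force: 0.0
```

```bash
python3 plan.py .600 -.162 .09 .228 1;  python3 - <<'E'
from bench import robot,snapshot
import cv2,numpy as np
s=snapshot("side")
cv2.imwrite("pics/s2.png",cv2.convertScaleAbs(cv2.resize(s["image"][150:330,280:480,::-1],None,fx=3,fy=3),alpha=1.4,beta=15))
E
```

```text
4.25 [ 0.6002 -0.1632  0.1828] [ 3.139e+00 -3.000e-03  2.260e-01] [-0.36  0.25  1.25 -0.    1.63  0.99] [-0.4  0.4  0.5] 0.0361
[-0.002 -0.009  0.619] turn -0.0007 max mm 93
```

View pics/s2.png

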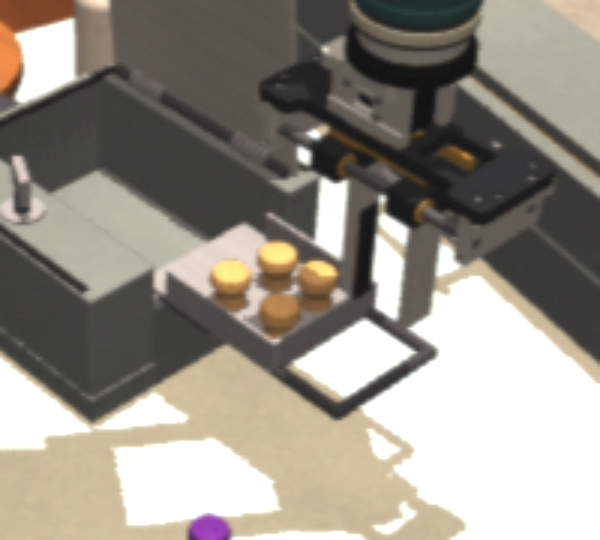

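The open fingers (tips ~ (365,300) and (410,325)) hang above the bar, straddling it. Descend and pinch.

Request:
{"fn": "carry_out", "kwargs": {
  "motion": "0 0 .2 0; 0 -.01 .4 0; 0 -.01 .6 0; 0 -.01 .6 0; 0 -.01 .6 0; 0 -.01 .6 0; 0 -.01 .6 0; 0 -.01 .6 0"
}}

```text
time: 5.1
tool_pos: [0.6004, -0.1621, 0.0919]
ee_rot: [3.14, -0.003, 0.225]
wrist_force: [-0.3, -1.1, -0.5]
width: 0.0356
finger_force: 0.0
```

Request:
{"fn": "carry_out", "kwargs": {
  "motion": "0 0 0 0; 0 0 0 0; 0 0 0 0; 0 0 0 0; 0 0 0 0; 0 0 0 0; 0 0 0 0; 0 0 0 0",
  "grip": -1
}}

```text
time: 5.9
tool_pos: [0.5992, -0.1605, 0.0898]
ee_rot: [-3.139, 0.0, 0.226]
wrist_force: [-0.6, 5.4, 1.2]
width: 0.0089
finger_force: 30.0
```

```bash
python3 plan.py
python3 - <<'E'
import numpy as np
# arc rows relative to start: tool y = outward(-y tumbler), z down
for f in np.arange(.1,1.31,.1): print(round(f,2), "y",round(-(.165*(1-np.cos(f)))/.15,3),"z",round(-.165*np.sin(f)/.15,3))
E
```

```text
5.9 [ 0.5992 -0.1605  0.0898] [-3.139  0.     0.226] [-0.35  0.3   1.38  0.    1.46  0.99] [-0.6  5.4  1.2] 0.0089
0.1 y -0.005 z -0.11
0.2 y -0.022 z -0.219
0.3 y -0.049 z -0.325
0.4 y -0.087 z -0.428
0.5 y -0.135 z -0.527
0.6 y -0.192 z -0.621
0.7 y -0.259 z -0.709
0.8 y -0.334 z -0.789
0.9 y -0.416 z -0.862
1.0 y -0.506 z -0.926
1.1 y -0.601 z -0.98
1.2 y -0.701 z -1.025
1.3 y -0.806 z -1.06
```

Request:
{"fn": "carry_out", "kwargs": {
  "motion": "0 -.005 -.11 0; 0 -.022 -.22 0; 0 -.049 -.325 0; 0 -.087 -.428 0; 0 -.135 -.527 0; 0 -.192 -.621 0; 0 -.259 -.709 0; 0 -.334 -.789 0"
}}

```text
time: 6.7
tool_pos: [0.5881, -0.1122, 0.2086]
ee_rot: [3.141, 0.0, 0.225]
wrist_force: [1.4, 5.0, -7.2]
width: 0.009
finger_force: 30.0
```

Request:
{"fn": "carry_out", "kwargs": {
  "motion": "0 -.04 -.04 0; 0 -.082 -.073 0; 0 -.125 -.106 0; 0 -.172 -.137 0; 0 -.22 -.165 0; 0 -.267 -.191 0; 0 -.367 -.236 0; 0 -.419 -.255 0"
}}

```text
time: 7.5
tool_pos: [0.5743, -0.0513, 0.249]
ee_rot: [3.139, -0.002, 0.225]
wrist_force: [0.0, -2.6, 1.0]
width: 0.009
finger_force: 30.0
```

Request:
{"fn": "carry_out", "kwargs": {
  "motion": "0 0 0 0; 0 0 0 0; 0 0 0 0; 0 0 0 0; 0 0 0 0; 0 0 0 0; 0 0 0 0; 0 0 0 0"
}}

```text
time: 8.3
tool_pos: [0.5747, -0.0527, 0.2485]
ee_rot: [3.139, -0.002, 0.224]
wrist_force: [-0.5, -3.3, 7.2]
width: 0.0091
finger_force: 30.0
```

```bash
python3 plan.py;  python3 - <<'E'
from bench import robot,snapshot
import cv2,numpy as np
a=snapshot("side")["image"][120:300,220:450,::-1]; b=snapshot("top")["image"][160:280,220:420,::-1]
a=cv2.resize(a,(400,313)); b=cv2.resize(b,(400,240))
cv2.imwrite("pics/s3.png",cv2.convertScaleAbs(np.vstack([a,b]),alpha=1.4,beta=15))
E
```

```text
8.3 [ 0.5747 -0.0527  0.2485] [ 3.139e+00 -2.000e-03  2.240e-01] [-0.19  0.14  1.25 -0.    1.74  1.16] [-0.5 -3.3  7.2] 0.0091
```

View pics/s3.png

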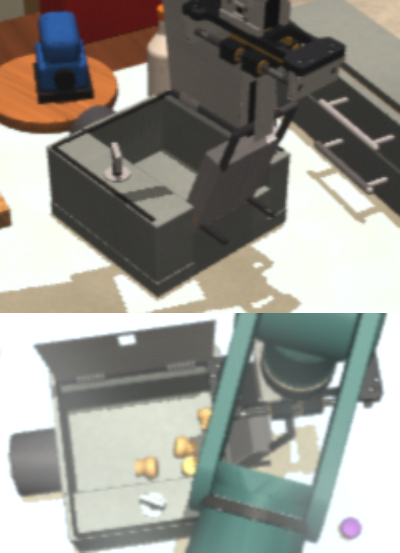

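The tray is tipped and four knobs show in the hopper, lower panel (147,467), (185,445), (205,418), (191,466). Lower the tray.

Request:
{"fn": "carry_out", "kwargs": {
  "motion": "0 .052 .019 0; 0 .152 .064 0; 0 .247 .118 0; 0 .337 .182 0; 0 .419 .255 0; 0 .494 .335 0; 0 .561 .423 0; 0 .618 .517 0"
}}

```text
time: 9.2
tool_pos: [0.5948, -0.1422, 0.1667]
ee_rot: [-3.14, 0.001, 0.225]
wrist_force: [0.3, 1.9, -0.6]
width: 0.0092
finger_force: 30.0
```

Request:
{"fn": "carry_out", "kwargs": {
  "motion": "0 .048 .099 0; 0 .086 .202 0; 0 .113 .308 0; 0 .13 .417 0; 0 .135 .5 0; 0 .135 .525 0; 0 .135 .525 0; 0 .135 .525 0"
}}

```text
time: 10.0
tool_pos: [0.599, -0.1605, 0.0926]
ee_rot: [-3.141, -0.0, 0.226]
wrist_force: [-6.4, 5.0, 10.7]
width: 0.009
finger_force: 30.0
```

Request:
{"fn": "carry_out", "kwargs": {
  "motion": "0 0 0 0; 0 0 0 0; 0 0 0 0; 0 0 0 0; 0 0 -.15 0; 0 0 -.4 0; 0 0 -.7 0; 0 0 -1 0",
  "grip": -0.2
}}

```text
time: 10.8
tool_pos: [0.5991, -0.1619, 0.2408]
ee_rot: [-3.141, 0.001, 0.225]
wrist_force: [0.5, -0.8, -0.7]
width: 0.0379
finger_force: 0.0
```

```bash
python3 plan.py .45 .05 .3 .228 2
```

```text
10.8 [ 0.5991 -0.1619  0.2408] [-3.141e+00  1.000e-03  2.250e-01] [-0.36  0.24  1.15 -0.    1.75  0.99] [ 0.5 -0.8 -0.7] 0.0379
[-0.328 -0.799 -0.197] turn -0.0005 max mm 120
[-0.326 -0.8   -0.197] turn -0.0005 max mm 120
```

Run:
```python
from plan import plan
plan([.5991,-.1619,.2408],[-3.1416,0,.226],[.48,-.04,.26],.75,1)
plan([.48,-.04,.26],[-3.1416,0,.75],[.474,.0965,.26],1.333,1)
```

```text
[-0.592 -0.97  -0.128] turn -0.1668 max mm 145
[ 0.591 -0.693 -0.   ] turn -0.1856 max mm 104
```

Request:
{"fn": "carry_out", "kwargs": {
  "motion": "-.25 -.1 -.05 0; -.5 -.3 -.1 -.04; -.59 -.6 -.13 -.08; -.59 -.9 -.13 -.12; -.59 -.97 -.13 -.167; -.59 -.97 -.13 -.167; -.59 -.97 -.13 -.167; -.59 -.97 -.13 -.167"
}}

```text
time: 11.6
tool_pos: [0.4811, -0.0406, 0.2593]
ee_rot: [-3.141, 0.001, 0.746]
wrist_force: [0.0, -1.1, 0.1]
width: 0.0374
finger_force: 0.0
```

Request:
{"fn": "carry_out", "kwargs": {
  "motion": ".2 -.23 0 -.04; .4 -.46 0 -.08; .59 -.69 0 -.12; .59 -.69 0 -.16; .59 -.69 0 -.186; .59 -.69 0 -.186; .59 -.69 0 -.186; .59 -.69 0 -.186"
}}

```text
time: 12.4
tool_pos: [0.4753, 0.0957, 0.2595]
ee_rot: [-3.141, 0.0, 1.331]
wrist_force: [0.2, 0.1, 0.5]
width: 0.0378
finger_force: 0.0
```

```bash
python3 plan.py .474 .0965 .146 1.333 1;  python3 - <<'E'
from bench import robot,snapshot
import cv2,numpy as np
o=robot.get_obs(); s=snapshot("wrist")
np.savez("w2.npz",p=o["tool_pos"],r=o["ee_rot"],he=s["hand_eye"])
b=snapshot("side")["image"][140:260,240:440,::-1]
b=cv2.resize(b,(200,120))
im=s["image"][:,:,::-1].copy()
im=np.hstack([im,np.zeros((480,160,3),np.uint8)]); im[:96,640:]=cv2.resize(b,(160,96))
cv2.imwrite("pics/w3.png",cv2.convertScaleAbs(im,alpha=1.3,beta=10))
E
```

```text
12.4 [0.4753 0.0957 0.2595] [-3.141  0.     1.331] [ 0.08 -0.06  1.44 -0.    1.76  0.32] [0.2 0.1 0.5] 0.0378
[ 0.003 -0.01   0.757] turn -0.0007 max mm 113
```

View pics/w3.png

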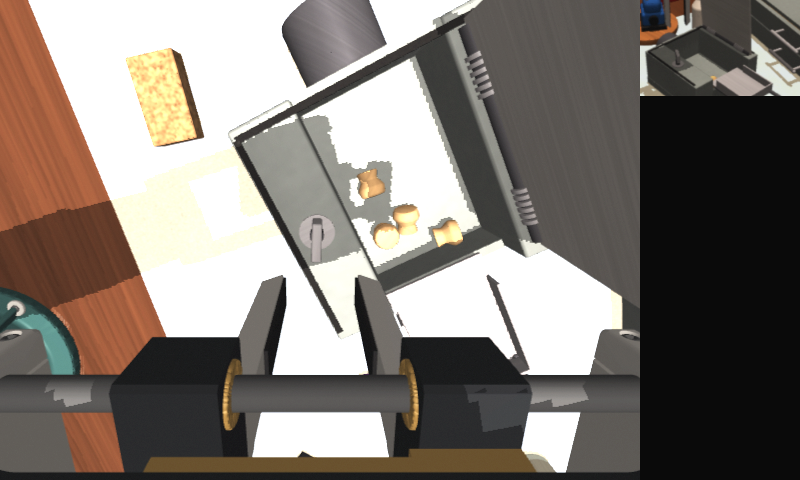

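All four knobs lie on the hopper floor ((371,183), (405,219), (387,236), (447,233)); tray is down; the wing's top (316,222)–(316,260) is vertical in the picture, i.e. aligned with the fingers. Check its position by projection.

Run:
```python
from h import *
addwrist("w","w2.npz")
print(onplane("w",(316.5,232),.122)); e=[onplane("w",p,.158) for p in((315.5,221),(316.5,261))]
print(e,(e[0]+e[1])/2); d=e[0]-e[1]; print(np.arctan2(d[1],d[0]))
f=[onplane("w",p,.12) for p in((233,137),(342,336))]; d=f[0]-f[1]; print(f,np.arctan2(-d[0],d[1]))
```

```text
[0.47347537 0.09836581 0.122     ]
[array([0.47743558, 0.11607848, 0.158     ]), array([0.47026579, 0.08392188, 0.158     ])] [0.47385069 0.10000018 0.158     ]
1.3514199313518596
[array([0.42537902, 0.19383572, 0.12      ]), array([ 0.4722814 , -0.01013505,  0.12      ])] 0.22601764550610612
```

Request:
{"fn": "carry_out", "kwargs": {
  "motion": ".02 -.015 .25 -.004; .02 -.015 .5 -.004; .02 -.015 .7 -.004; .02 -.015 .76 -.004; .02 -.015 .76 -.004; .02 -.015 .76 -.004; .02 -.015 .76 -.004; .02 -.015 .76 -.004"
}}

```text
time: 13.3
tool_pos: [0.4746, 0.1, 0.1476]
ee_rot: [3.138, -0.001, 1.346]
wrist_force: [0.0, -0.5, 0.4]
width: 0.0376
finger_force: 0.0
```

Request:
{"fn": "carry_out", "kwargs": {
  "motion": "0 0 0 0; 0 0 0 0; 0 0 0 0; 0 0 0 0; 0 0 0 0; 0 0 0 0; 0 0 0 0; 0 0 0 0",
  "grip": -1
}}

```text
time: 14.1
tool_pos: [0.4731, 0.1, 0.1457]
ee_rot: [-3.14, -0.0, 1.347]
wrist_force: [-3.4, 1.2, 2.1]
width: 0.0078
finger_force: 29.9
```

Request:
{"fn": "carry_out", "kwargs": {
  "motion": "0 0 0 .045; 0 0 0 .09; 0 0 0 .135; 0 0 0 .18; 0 0 0 .225; 0 0 0 .27; 0 0 0 .315; 0 0 0 .356"
}}

```text
time: 14.9
tool_pos: [0.4746, 0.0984, 0.1457]
ee_rot: [3.138, -0.002, 0.222]
wrist_force: [0.4, -3.3, 1.1]
width: 0.0079
finger_force: 30.0
```

Request:
{"fn": "carry_out", "kwargs": {
  "motion": "0 0 0 0; 0 0 0 0; 0 0 0 0; 0 0 0 0; 0 0 0 0; 0 0 0 0; 0 0 0 0; 0 0 0 0"
}}

```text
time: 15.7
tool_pos: [0.4746, 0.0985, 0.1457]
ee_rot: [3.138, -0.002, 0.23]
wrist_force: [3.1, -4.4, -0.5]
width: 0.0081
finger_force: 29.9
```

Request:
{"fn": "carry_out", "kwargs": {
  "motion": "0 0 0 0; 0 0 0 0; 0 0 0 0; 0 0 -.1 0; 0 0 -.3 0; 0 0 -.5 0; 0 0 -.7 0; 0 0 -.7 0",
  "grip": -0.5
}}

```text
time: 16.5
tool_pos: [0.4755, 0.1006, 0.2558]
ee_rot: [3.141, -0.01, 0.229]
wrist_force: [-0.2, -0.2, -0.7]
width: 0.0236
finger_force: 0.0
```

```bash
python3 plan.py;  python3 - <<'E'
from bench import robot,snapshot
import cv2,numpy as np
o=robot.get_obs(); s=snapshot("wrist")
np.savez("w3.npz",p=o["tool_pos"],r=o["ee_rot"],he=s["hand_eye"])
im=cv2.cvtColor(s["image"],cv2.COLOR_RGB2BGR); cv2.imwrite("pics/w4.png",cv2.convertScaleAbs(im,alpha=1.3,beta=10))
E
```

```text
16.5 [0.4755 0.1006 0.2558] [ 3.141 -0.01   0.229] [ 0.09 -0.07  1.46  0.    1.74  1.43] [-0.2 -0.2 -0.7] 0.0236
```

Request:
{"fn": "carry_out", "kwargs": {
  "motion": "0 0 -.3 0; 0 0 -.6 0; 0 0 -.84 0; 0 0 -.84 0; .1 0 -.84 0; .25 0 -.84 0; .4 0 -.84 0; .4 0 -.84 0",
  "grip": -1
}}

```text
time: 17.35
tool_pos: [0.5331, 0.1138, 0.3717]
ee_rot: [-3.14, 0.007, 0.229]
wrist_force: [0.3, -0.5, -0.8]
width: 0.0003
finger_force: 0.0
```

Request:
{"fn": "carry_out", "kwargs": {
  "motion": ".2 0 0 0; .4 0 0 0; .6 0 0 0; .8 0 0 0; .95 0 0 0; .95 0 0 0; .95 0 0 0; .95 0 0 0"
}}

```text
time: 18.15
tool_pos: [0.6695, 0.1455, 0.3773]
ee_rot: [-3.142, 0.0, 0.228]
wrist_force: [0.2, -0.2, 0.1]
width: 0.0003
finger_force: 0.0
```

```bash
python3 plan.py .673 .1455 .284 .228 1;  python3 - <<'E'
from bench import robot,snapshot
import cv2,numpy as np
b=snapshot("side")["image"][20:270,220:450,::-1]
w=cv2.imread("pics/w4.png"); w=cv2.resize(w,(400,300))
b=cv2.convertScaleAbs(cv2.resize(b,(400,435)),alpha=1.4,beta=15)
im=np.zeros((435,800,3),np.uint8); im[:,:400]=b; im[:300,400:]=w
cv2.imwrite("pics/s5.png",im)
E
```

```text
18.15 [0.6695 0.1455 0.3773] [-3.142  0.     0.228] [0.13 0.46 0.6  0.   2.09 1.47] [ 0.2 -0.2  0.1] 0.0003
[0.023 0.005 0.622] turn 0.0001 max mm 93
```

View pics/s5.png

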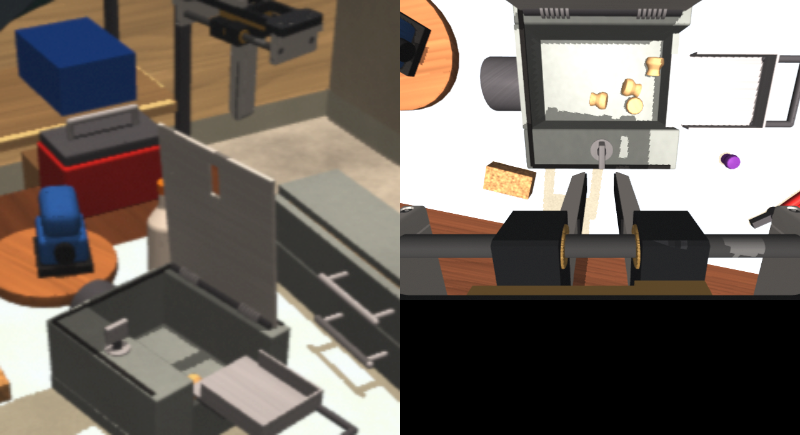

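Left panel: closed fingers at (245,110), behind and above the open cover's edge (160,125)–(275,183). Right panel (after the release): the wing at (602,155) is in line with the tumbler's x, and the four knobs are in the hopper.

Request:
{"fn": "carry_out", "kwargs": {
  "motion": ".02 0 .1 0; .02 0 .2 0; .02 0 .3 0; .02 0 .4 0; .02 0 .5 0; .02 0 .6 0; .02 0 .62 0; .02 0 .62 0"
}}

```text
time: 19.0
tool_pos: [0.6728, 0.1462, 0.2842]
ee_rot: [-3.142, 0.0, 0.228]
wrist_force: [-0.6, 0.2, 0.3]
width: 0.0006
finger_force: 0.0
```

```bash
python3 plan.py
python3 - <<'E'
import numpy as np
ph=np.linspace(1.45,0,25); r=np.linspace(.147,.13,25)
x=.095-r*np.cos(ph)+.005*np.sin(ph); z=.136+r*np.sin(ph)+.005*np.cos(ph)
px,pz=.115,.284
for i in range(0,25,8):
    print("from",np.round((px,pz),4)); 
    for j in range(i,min(i+8,25)): print(round((x[j]-px)/.15,3),"0",round(-(z[j]-pz)/.15,3),"0;")
    px,pz=x[min(i+7,24)],z[min(i+7,24)]
E
```

```text
19.0 [0.6728 0.1462 0.2842] [-3.142  0.     0.228] [0.13 0.41 0.85 0.   1.88 1.47] [-0.6  0.2  0.3] 0.0006
from [0.115 0.284]
-0.218 0 0.01 0;
-0.276 0 0.021 0;
-0.333 0 0.036 0;
-0.389 0 0.055 0;
-0.443 0 0.076 0;
-0.495 0 0.101 0;
-0.546 0 0.129 0;
-0.595 0 0.159 0;
from [0.0258 0.2601]
-0.046 0 0.033 0;
-0.091 0 0.069 0;
-0.132 0 0.107 0;
-0.171 0 0.148 0;
-0.208 0 0.19 0;
-0.241 0 0.235 0;
-0.272 0 0.281 0;
-0.299 0 0.329 0;
from [-0.0191  0.2108]
-0.025 0 0.049 0;
-0.046 0 0.099 0;
-0.064 0 0.15 0;
-0.079 0 0.202 0;
-0.091 0 0.255 0;
-0.1 0 0.307 0;
-0.105 0 0.36 0;
-0.107 0 0.413 0;
from [-0.0352  0.1489]
0.001 0 0.053 0;
```

Request:
{"fn": "carry_out", "kwargs": {
  "motion": "-.1 0 .005 0; -.2 0 .01 0; -.276 0 .021 0; -.333 0 .036 0; -.389 0 .055 0; -.443 0 .076 0; -.495 0 .101 0; -.546 0 .129 0"
}}

```text
time: 19.8
tool_pos: [0.5941, 0.1278, 0.266]
ee_rot: [3.141, -0.004, 0.228]
wrist_force: [2.3, 0.2, 5.4]
width: 0.0004
finger_force: 2.4
```

Request:
{"fn": "carry_out", "kwargs": {
  "motion": "-.05 0 .03 0; -.095 0 .063 0; -.14 0 .1 0; -.18 0 .137 0; -.22 0 .178 0; -.257 0 .22 0; -.29 0 .265 0; -.32 0 .311 0"
}}

```text
time: 20.6
tool_pos: [0.5466, 0.1168, 0.2192]
ee_rot: [3.141, -0.001, 0.228]
wrist_force: [0.5, -0.5, 8.4]
width: 0.0007
finger_force: 3.3
```

```bash
python3 plan.py
```

```text
20.6 [0.5466 0.1168 0.2192] [ 3.141e+00 -1.000e-03  2.280e-01] [ 0.11  0.11  1.35 -0.    1.68  1.45] [ 0.5 -0.5  8.4] 0.0007
```

Request:
{"fn": "carry_out", "kwargs": {
  "motion": "-.025 0 .05 0; -.046 0 .1 0; -.064 0 .15 0; -.08 0 .2 0; -.1 0 .26 0; -.115 0 .31 0; -.125 0 .36 0; -.13 0 .41 0"
}}

```text
time: 21.4
tool_pos: [0.5258, 0.1119, 0.1571]
ee_rot: [3.141, 0.004, 0.228]
wrist_force: [-5.5, -1.3, 10.1]
width: 0.0005
finger_force: 4.6
```

Request:
{"fn": "carry_out", "kwargs": {
  "motion": "0 0 .03 0; 0 0 .05 0; 0 0 .07 0; 0 0 .09 0; 0 0 .1 0; 0 0 .11 0; 0 0 .12 0; 0 0 .12 0"
}}

```text
time: 22.2
tool_pos: [0.5245, 0.1116, 0.1403]
ee_rot: [3.141, 0.007, 0.228]
wrist_force: [-9.9, -3.0, 15.5]
width: 0.0006
finger_force: 7.9
```

```bash
python3 plan.py
```

```text
22.2 [0.5245 0.1116 0.1403] [3.141 0.007 0.228] [ 0.1   0.09  1.52 -0.    1.53  1.45] [-9.9 -3.  15.5] 0.0006
```

Request:
{"fn": "carry_out", "kwargs": {
  "motion": "0 0 .02 0; 0 0 .03 0; 0 0 .04 0; 0 0 .04 0; 0 0 .04 0; 0 0 .04 0; 0 0 .04 0; 0 0 .04 0"
}}

```text
time: 23.0
tool_pos: [0.5245, 0.1115, 0.1388]
ee_rot: [3.14, 0.005, 0.228]
wrist_force: [-16.7, -3.5, 30.6]
width: 0.0003
finger_force: 15.7
```

Run:
```python
from bench import robot,snapshot
import cv2,numpy as np
import sys; o=robot.get_obs(); print(o["tool_pos"],o["wrist_force"],o["time"])
from h import *
# cover edge check: sample brightness in side view down the middle-right of front edge vs predicted shut/open edge position
s=snapshot("side")["image"]; cv2.imwrite("pics/s6.png",s[:,:,::-1])
v=(.5614,.1195,.228)
for y in(-.095,-.06,.05,.08):
    print(y,[np.round(proj("side",W(v,(.085-.215*np.cos(f),y,.127+.215*np.sin(f))))).tolist() for f in(0,.1,.2)])
    u,w=np.round(proj("side",W(v,(-.13,y,.127)))).astype(int); print(w, s[w-16:w+12,u].sum(1))
```

```text
[0.5245489  0.11154446 0.13880617] [-16.72972809  -3.53314133  30.64240684] 23.0
-0.095 [[301.0, 245.0], [301.0, 236.0], [302.0, 227.0]]
245 [459 462 454 451 451 453 455 457 458 457 451 451 451 452 452 453 455 443
 386 236 136  99  88  87  87  85  83  84]
-0.06 [[290.0, 237.0], [290.0, 229.0], [291.0, 220.0]]
237 [237 246 244 242 282 429 452 454 456 455 451 449 448 447 452 456 457 441
 379 222 125  89  83  80  81  83  83  80]
0.05 [[258.0, 214.0], [257.0, 205.0], [258.0, 196.0]]
214 [386 381 416 290 244 239 241 241 258 369 449 461 458 459 464 464 454 406
 272 148  96  81  81  82  81  85  83  84]
0.08 [[249.0, 208.0], [249.0, 199.0], [249.0, 191.0]]
208 [ 94  86  82  86 187 454 489 491 491 485 439 372 345 269 251 245 238 194
 143 104  85  85  87  87  95  95  96 106]
```

Request:
{"fn": "carry_out", "kwargs": {
  "motion": "0 0 -.01 0; 0 0 -.015 0; 0 0 -.015 0; 0 0 -.015 0; 0 0 -.015 0; 0 0 -.015 0; 0 0 -.015 0; 0 0 -.015 0"
}}

```text
time: 23.85
tool_pos: [0.5245, 0.1115, 0.1394]
ee_rot: [3.141, 0.006, 0.228]
wrist_force: [-15.0, -3.4, 25.9]
width: 0.0005
finger_force: 12.8
```

Steady at 26 N on the stop, cover flush. Handing in.

```bash
python3 -c "
from bench import robot
print(robot.close_job())"
```

```text
the job is handed in; nothing more can be done
None
```

I handed the job in at about 24 s with all four knobs in the hopper, the tray back down, the wing lined up with the slot, and the cover held shut at about 26 N. No verdict was returned; force, position and a pixel check in the side view show the cover shut.

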